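# Show where the sunglasses go

### The job

Show a housemate where the sunglasses are to be put away, by pointing only: hold the fingertips about 3 cm above the middle of the sunglasses for two seconds, then about 3 cm above the middle of the open top of the rack's widest slot for two seconds, and then draw the hand back well away from both, at least 15 cm. Touch nothing and move nothing on the console.

Things in the scene. Friction and masses are not known exactly. Their poses are not given: they have to be found in the camera images.
- sunglasses_top (a point): middle of the folded black plastic sunglasses with round brown lenses: the point between the two lenses, level with the top of the frame, 25 mm above the console top. They lie lenses up, arms folded underneath; 140 mm long along own y, 55 mm along x; z is up
- sunglasses: the same loose sunglasses; origin under their middle, on the console top
- wide_slot (a point): middle of the open top of the rack's widest slot, level with the upper edges of its walls, 110 mm above the console top. Own x runs across the slot (50 mm clear width), y along it (110 mm long, open at both ends), z up
- rack: loose stainless steel rack, 124 mm (own x) by 110 mm (y) by 110 mm high: five upright 2 mm sheets on a base plate, with four empty slots open at the top. From its -x end to its +x end the slots are 50, 28, 18 and 18 mm wide; the middle of the widest lies 35 mm from the rack's middle towards -x. It may stand at any yaw. Origin at the centre of the underside, z up
- coaster: bystander: round white ceramic coaster with a cork bottom, 96 mm across, 9 mm high; origin at the centre of the underside
- opener: bystander: flat brushed aluminium bottle opener, 130 mm long (own x), 40 mm wide at its ring-shaped head, 6 mm thick; origin on the underside, near the middle
- whistle: bystander: yellow plastic whistle, 47 mm long (own x), 18 mm wide, 22 mm high; origin under its round barrel
Things that resemble listed ones, but are neither listed nor needed, are in the scene too. Of the things shaped like the rack, the stainless one is meant. Leave any pink look-alike of the sunglasses alone.

How it is judged:
On the way, in this order (a step that is already met when the one before it is completed fails the run):
1. point at the middle of the sunglasses from just above and dwell (horizontal distance between the grasp point and sunglasses_top below 0.032 m and z of the grasp point in the frame of sunglasses_top between 0.019 and 0.085 m), for 1.5 s.
2. then point at the widest slot of the rack from just above and dwell (x of the grasp point in the frame of wide_slot between -0.025 and 0.025 m and y of the grasp point in the frame of wide_slot between -0.045 and 0.045 m and z of the grasp point in the frame of wide_slot between 0.019 and 0.085 m), for 1.5 s.
At the end, for the whole second after the job is handed in: Both pointings were held in order (1.5 s or more, within 32 mm of the sunglasses' middle, then over the 50 mm slot within 45 mm of its middle, tips at most about 65 mm above); now the hand is over 14 cm from both, and all five things rest upright within 6 mm of their starts (distance between the grasp point and sunglasses_top above 0.14 m and distance between the grasp point and wide_slot above 0.14 m and distance of each of sunglasses, rack, coaster, opener, whistle from where it was at the start of the episode below 0.006 m and linear speed of each of sunglasses, rack, coaster, opener, whistle below 0.02 m/s and angle between each of sunglasses, rack, coaster, opener, whistle's own z axis and vertical below 0.1 rad); the robot touches nothing.
It fails at once if the robot touches something on the console, or the console itself (contact force between any of the fingers, the arm and anything else above 0.3 N).
It fails at once if something on the console is moved or lifted (distance of any of sunglasses, rack, coaster, opener, whistle from where it was at the start of the episode above 0.01 m).
It also fails if it takes over 45 s, if anything falls off the work surface, if the arm or the gripper's body presses on something with over 40 N, if the wrist force passes 120 N, or if a joint passes its speed limit or range.

### The arm

A 7-joint arm with a two-finger parallel gripper is mounted at the origin on the work surface. World frame = base frame: x ahead of the robot, y to its left, z up, the work surface at z = 0. Lengths are in m, angles in rad, forces in N, time in s.
With the tool pointing down it reaches from about 0.425 to 0.95 m from the base axis. Payload 4.7 kg.
Tool frame: the origin (TCP) lies at the very end of the fingers, on their centre line; the grasp point (between the pads) lies 19 mm behind it; z points along the fingers, y is the direction in which the jaws open and shut (so a half turn about z gives the same grasp; the last joint's range is limited). The gripper opens to 87 mm and grips with 3 to 60 N. Pads are 19 mm wide; open, the fingers measure 117 mm over their backs; the gripper's body (75 mm by 190 mm) begins 51 mm behind the grasp point.
Start: joints at [-1.377, 0.469, -0.049, 1.532, 0.024, 1.141, -0.082], TCP at [0.149, 0.658, 0.223] pointing down, gripper open.
Joint ranges: [-2.59, 2.59], [-0.33, 1.99], [-1.39, 1.29], [0.1, 2.45], [-1.04, 4.18], [0.21, 1.99], [-2.66, 2.66]. Speed limits (rad/s): [2.57, 2.57, 3.14, 3.14, 3.14, 3.14, 3.14].

### API

Orientations are given as a unit quaternion [x, y, z, w].
In Python, from station import monitor, cams, env gives the robot as it stands. The module is installed in compiled form; this text tells all that it offers.
- The arm moves only by the tool play_rows, never from a script. Its argument "series" is a list of rows, each an object of numbers: "claw": the opening, from -1 (shut) to 1 (fully open); "x", "y", "z": the shift along the tool's x, y, z in mm; "ax", "ay", "az": the turn, a rotation vector about the tool's x, y, z in rad. A call has exactly 10 rows; each row shifts and turns the pose as measured when the row begins, along the tool's axes as they then stand; what a row does not reach is not made up. A row lasts 1/12 s, in which the tool goes at most 41.7 mm and 7.16 degrees, less where a joint would pass 70% of its speed; a pose out of reach is approached as far as the arm can. A call is refused whole if a number of a shift passes 41.7 or a number of a turn 0.125, either way. A call with a gripper value outside its range is refused whole. The fingers move at their own pace and stop on an object; "force" is the grip in N (left out, the last holds). Time passes only in rows, so rows that do not move let the fingers close, or fill a call up. It gives the time, the measured TCP pose, the force and the opening at its end, in the units of the state.
- monitor.state(): the state, without advancing time (a new reading comes with each control period).
- cams.snapshot(name): name is "side" or "top"; returns a dict with "frame" (384x512x3 uint8, blue, green, red), "z_map" (384x512 float32, m along the optical axis (not along the pixel's ray), 0 where there is no reading), "fx", "fy", "cx", "cy" (pixels), "rvec" (rotation vector, rad) and "tvec" (3), from world to camera coordinates, as OpenCV has them. Camera axes: x right, y down, z forward; pixel columns grow to the right and rows downward; lengths in m; the calibration is good to about 2 mm. A picture is of the moment at which its call begins.
- env.finish_job(): hands the job in, once; it reports no verdict.
The state is a dict: "clock": time; "joints": joint angles; "qd": joint speeds; "effort": joint torques, N m; "tool_pos": TCP position; "tool_rot": TCP orientation; "contact_force": force on the tool from outside, world axes, zero at the start; "torque": the same for the moment, N m; "width": finger opening in m.
Only numpy, scipy, OpenCV 4.12 (cv2) and the standard library are available. Lean on these libraries where they do the work, as an engineer would, in place of code of your own. Each camera call takes 0.05 s, during which the arm holds its last target.

## Working session

There is one attempt and no reset: what is moved stays moved. The work goes in short steps, Python scripts to look and compute and a tool call to move; the robot and the scene stay as the last step left them, time stands still between calls to the robot, and variables do not carry over. Pictures are saved under pics/ and viewed, and the job is handed in when it is done.

Besides the shell and the picture viewer there is one more tool, called after "Request:" by a JSON object that holds its "name" and its "arguments". play_rows: Moves the arm, as the interface text tells. Its arguments: {"type":"object","properties":{"series":{"type":"array","items":{"type":"object","properties":{"claw":{"type":"number"},"x":{"type":"number"},"y":{"type":"number"},"z":{"type":"number"},"ax":{"type":"number"},"ay":{"type":"number"},"az":{"type":"number"}}}},"force":{"type":"number"}},"required":["series"]}

```bash
mkdir -p pics
cat > h.py <<'E'
import numpy as np,cv2
from station import monitor,cams,env
def world(s):
    R=cv2.Rodrigues(np.array(s["rvec"],float))[0];t=np.array(s["tvec"],float).ravel()
    z=s["z_map"];v,u=np.mgrid[:z.shape[0],:z.shape[1]]
    P=np.stack([(u-s["cx"])/s["fx"]*z,(v-s["cy"])/s["fy"]*z,z],-1)
    W=(P-t)@R; W[z==0]=np.nan
    return W
E
python3 - <<'E'
from h import *
import pickle
for n in("top","side"):
    s=cams.snapshot(n);pickle.dump(s,open(n+".pkl","wb"))
    cv2.imwrite(f"pics/{n}0.png",cv2.resize(s["frame"],(800,600),interpolation=cv2.INTER_CUBIC))
print(monitor.state())
E
```

```text
{'clock': 0.1, 'joints': array([-1.37688412,  0.46936356, -0.04860365,  1.53354424,  0.02410673,
        1.14100656, -0.08231724]), 'qd': array([ 0.00126748, -0.00222715,  0.00195409, -0.00474213, -0.00074104,
       -0.00231341,  0.000626  ]), 'effort': array([ 8.15519015e-04, -5.09172750e+01, -8.10939493e-02, -2.36830223e+01,
       -6.14959351e-02,  3.45155667e-02,  7.98033238e-05]), 'tool_pos': array([0.1490235 , 0.65780344, 0.22161533]), 'tool_rot': array([ 1.11164980e-01,  9.93801587e-01, -8.65443345e-04, -6.56805634e-05]), 'contact_force': array([-0.03176654, -0.31059953, -0.79624372]), 'torque': array([-0.01718043,  0.04786792, -0.04509041]), 'width': 0.08718769075836273}
```

View pics/top0.png

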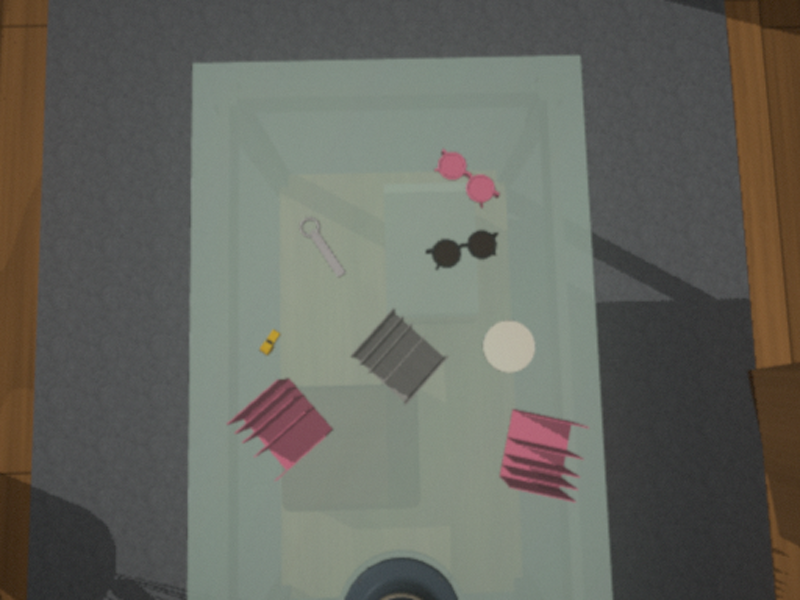

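View pics/side0.png

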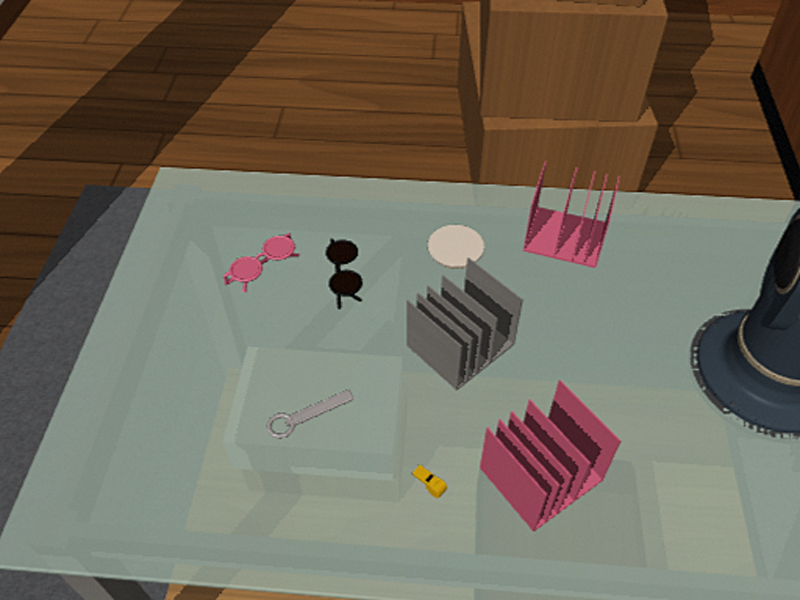

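Candidates: for the sunglasses, the black pair at top (465,249) or the pink pair at (467,178). For the rack, the grey steel one at (400,355), the pink ones at (280,425) and (540,455). I choose black and grey. In the side view these are at (344,268) and (463,325). Next I'll take a close crop and measure.

Run:
```python
from h import *
import pickle
for n in("top","side"):
    s=pickle.load(open(n+".pkl","rb"));W=world(s);f=s["frame"].astype(int)
    R=cv2.Rodrigues(np.array(s["rvec"],float))[0];print(n,"cam at",-R.T@np.ravel(s["tvec"]),s["fx"],s["cx"],s["cy"])
    for q in [(256,376),(150,300),(300,250),(330,60)]: print("plain",q,W[q[1],q[0]])
    g=f.max(2)
    ok=np.isfinite(W[...,2])
    roi=np.zeros(g.shape,bool)
    if n=="top": roi[140:180,268:325]=1
    else: roi[148:202,205:235]=1
    m=roi&(g<70)
    p=W[m&ok];print("glasses n",m.sum(),len(p),np.nanmedian(p,0),np.percentile(p,[2,98],axis=0) if len(p) else "")
    v,u=np.nonzero(m);print("px",u.mean(),v.mean(),u.min(),u.max(),v.min(),v.max())
s=pickle.load(open("top.pkl","rb"))
a=s["frame"][135:265,215:345];cv2.imwrite("pics/crop_top.png",cv2.resize(a,(600,600),interpolation=cv2.INTER_CUBIC))
s=pickle.load(open("side.pkl","rb"))
a=s["frame"][140:260,195:345];cv2.imwrite("pics/crop_side.png",cv2.resize(a,(750,600),interpolation=cv2.INTER_CUBIC))
```

```text
top cam at [ 0.44586328 -0.01073938  1.13643305] 391.1299093041658 260.84676048222 193.1341579013828
plain (256, 376) [ 0.06446919 -0.00031542  0.03518123]
plain (150, 300) [0.26785799 0.29454596 0.00078686]
plain (300, 250) [ 0.39635975 -0.13543148  0.00076226]
plain (330, 60) [ 0.96397238 -0.24748354  0.00154241]
glasses n 483 481 [ 0.65860666 -0.13918765  0.02417257] [[ 0.62953146 -0.18920234  0.01999399]
 [ 0.68614848 -0.07587009  0.0287549 ]]
px 296.832298136646 158.83229813664596 273 317 148 170
side cam at [0.49329897 0.66832736 0.93667574] 478.5495992795792 255.80810322114812 190.63829939884795
plain (256, 376) [5.22539191e-01 3.64794650e-01 1.85433209e-04]
plain (150, 300) [ 0.76171012  0.22400828 -0.00241971]
plain (300, 250) [ 0.44572857  0.0734256  -0.00100009]
plain (330, 60) [ 0.32274052 -1.13029381 -0.33390684]
glasses n 584 581 [ 0.65669685 -0.11874376  0.02376576] [[ 0.6279591  -0.18761761  0.00367777]
 [ 0.68623021 -0.06611531  0.02757934]]
px 219.70034246575344 172.43664383561645 209 231 153 197
```

View pics/crop_top.png

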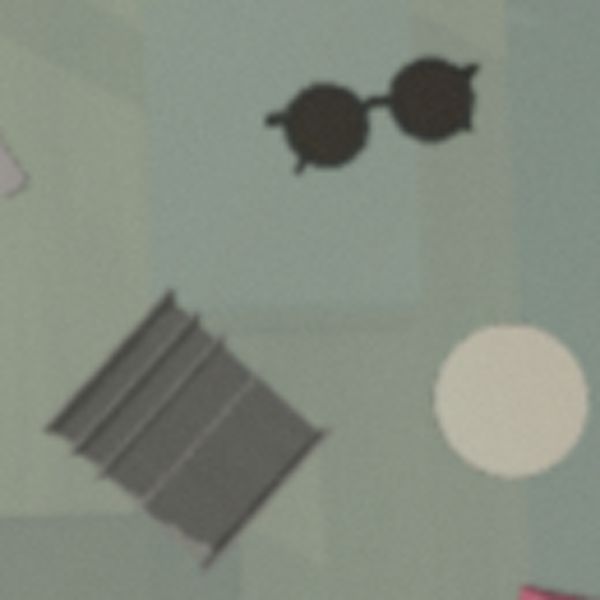

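View pics/crop_side.png

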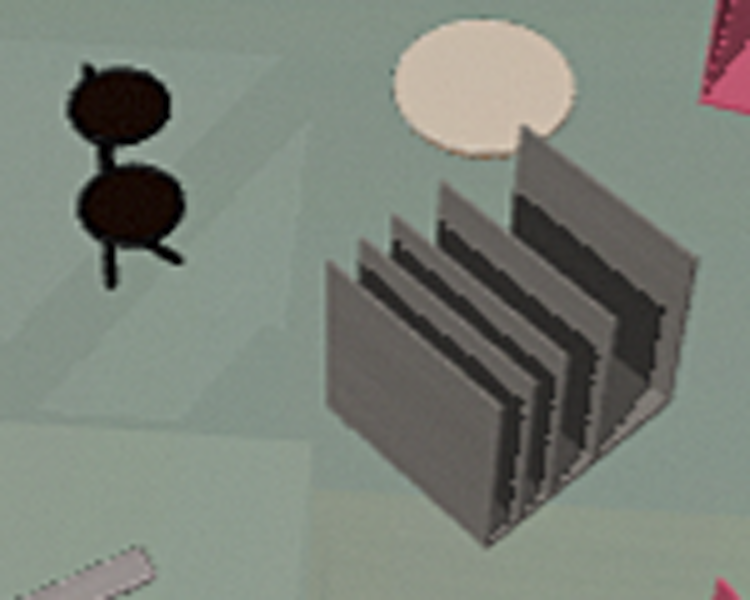

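The crops confirm the choice. They show the black glasses with lens centres at top-crop (327,125) and (431,99). The steel rack's widest slot is at its lower-right end, between wall tops (147,500)-(255,380) and (205,565)-(325,432). I'll project both views onto z = 0.11 m.

```bash
cat >> h.py <<'E'
def ray(s,u,v,z):
    R=cv2.Rodrigues(np.array(s["rvec"],float))[0];C=-R.T@np.ravel(s["tvec"])
    d=R.T@np.array([(u-s["cx"])/s["fx"],(v-s["cy"])/s["fy"],1]);return C+d*(z-C[2])/d[2]
E
python3 - <<'E'
from h import *
import pickle
from scipy.spatial.transform import Rotation as Ro
t=pickle.load(open("top.pkl","rb"));d=pickle.load(open("side.pkl","rb"))
T=lambda a,b,z:ray(t,215+(a+.5)/4.615-.5,135+(b+.5)/4.615-.5,z)
S=lambda a,b,z:ray(d,195+(a+.5)/5-.5,140+(b+.5)/5-.5,z)
np.set_printoptions(precision=4,suppress=True)
print("glasses",(T(327,125,.023)+T(431,99,.023))/2,(S(120,105,.023)+S(132,205,.023))/2)
for n,q in (("T",[T(*p,.11) for p in((147,500),(255,380),(205,565),(325,432))]),("S",[S(*p,.11) for p in((443,183),(616,322),(522,127),(697,262))])):
    q=np.array(q);print(n,q[:,:2].tolist(),"mid",q.mean(0))
    e=q[1]-q[0];print("len",np.linalg.norm(e),"yaw",np.arctan2(e[1],e[0]), "sep",np.linalg.norm((q[2]+q[3]-q[0]-q[1])/2))
st=monitor.state();print(Ro.from_quat(st["tool_rot"]).as_matrix(),st["tool_pos"])
E
```

```text
glasses [ 0.6584 -0.1332  0.023 ] [ 0.6572 -0.133   0.023 ]
T [[0.42306767117561944, 0.015370614562248312], [0.4890669724551772, -0.047507886867642346], [0.3859425642846379, -0.016382939781872743], [0.45859131527207, -0.08633339843666053]] mid [ 0.4392 -0.0337  0.11  ]
len 0.09115708261818495 yaw -0.7611877096804089 sep 0.04886529404539551
S [[0.4947437101578142, -0.05088993817827603], [0.4157879894693761, 0.023115914815821093], [0.4597199465289225, -0.08836180848177999], [0.3800169919130867, -0.013548654998081555]] mid [ 0.4376 -0.0324  0.11  ]
len 0.10821678292582239 yaw 2.388543405377919 sep 0.05125453629813813
[[-0.9753  0.221  -0.0003]
 [ 0.221   0.9753 -0.0017]
 [-0.0001 -0.0017 -1.    ]] [0.149  0.6578 0.2216]
```

Request:
{"name": "play_rows", "arguments": {"series": [{"claw": -1,"x": -10,"y": -5,"z": -10},{"claw": -1,"x": -20,"y": -11,"z": -10},{"claw": -1,"x": -20,"y": -11,"z": -10},{"claw": -1,"x": -20,"y": -11,"z": -10},{"claw": -1,"x": -20,"y": -11,"z": -10},{"claw": -1,"x": -20,"y": -11,"z": -10},{"claw": -1,"x": -20,"y": -11,"z": 0},{"claw": -1,"x": -20,"y": -11,"z": 0},{"claw": -1,"x": -20,"y": -11,"z": 0},{"claw": -1,"x": -20,"y": -11,"z": 0}]}}

```text
invalid input at $.series[0]: expected keys claw, x, y, z, ax, ay, az
```

Request:
{"name": "play_rows", "arguments": {"series": [{"claw": -1,"x": -10,"y": -5,"z": -10,"ax": 0,"ay": 0,"az": 0},{"claw": -1,"x": -20,"y": -11,"z": -10,"ax": 0,"ay": 0,"az": 0},{"claw": -1,"x": -20,"y": -11,"z": -10,"ax": 0,"ay": 0,"az": 0},{"claw": -1,"x": -20,"y": -11,"z": -10,"ax": 0,"ay": 0,"az": 0},{"claw": -1,"x": -20,"y": -11,"z": -10,"ax": 0,"ay": 0,"az": 0},{"claw": -1,"x": -20,"y": -11,"z": -10,"ax": 0,"ay": 0,"az": 0},{"claw": -1,"x": -20,"y": -11,"z": 0,"ax": 0,"ay": 0,"az": 0},{"claw": -1,"x": -20,"y": -11,"z": 0,"ax": 0,"ay": 0,"az": 0},{"claw": -1,"x": -20,"y": -11,"z": 0,"ax": 0,"ay": 0,"az": 0},{"claw": -1,"x": -20,"y": -11,"z": 0,"ax": 0,"ay": 0,"az": 0}]}}

```text
clock: 0.93
tool_pos: [0.3178, 0.5056, 0.2871]
tool_rot: [0.107, 0.994, -0.003, -0.0]
contact_force: [0.4, 0.3, -0.5]
width: 0.0287
```

```bash
cat > st.py <<'E'
from h import *
import sys
from scipy.spatial.transform import Rotation as Ro
np.set_printoptions(precision=4,suppress=True)
s=monitor.state();M=Ro.from_quat(s["tool_rot"]).as_matrix()
print(s["clock"],s["tool_pos"],s["joints"],s["contact_force"],s["width"]);print(M)
for n,t in(("via",(.5,.35,.28)),("G",(.658,-.133,.06)),("Gup",(.658,-.133,.2)),("S",(.438,-.033,.145)),("Sup",(.438,-.033,.25))):
    print(n,1000*M.T@(np.array(t)-s["tool_pos"]))
E
python3 st.py
```

```text
0.9333 [0.3178 0.5056 0.2871] [-1.0944  0.2947  0.0171  1.6403 -0.0039  1.2123  0.2795] [ 0.4434  0.2519 -0.5035] 0.028703429197205782
[[-0.9771  0.213  -0.0015]
 [ 0.213   0.977  -0.0055]
 [ 0.0003 -0.0057 -1.    ]]
via [-211.2174 -113.2001    7.6852]
G [-468.5276 -550.204   230.1084]
Gup [-468.4903 -551.0012   90.1107]
S [-232.2537 -499.8423  144.8832]
Sup [-232.2257 -500.4402   39.8849]
```

Request:
{"name": "play_rows", "arguments": {"series": [{"claw": -1,"x": -22,"y": -20,"z": 0,"ax": 0,"ay": 0,"az": 0},{"claw": -1,"x": -22,"y": -20,"z": 0,"ax": 0,"ay": 0,"az": 0},{"claw": -1,"x": -22,"y": -20,"z": 0,"ax": 0,"ay": 0,"az": 0},{"claw": -1,"x": -22,"y": -20,"z": 0,"ax": 0,"ay": 0,"az": 0},{"claw": -1,"x": -22,"y": -20,"z": 0,"ax": 0,"ay": 0,"az": 0},{"claw": -1,"x": -22,"y": -20,"z": 0,"ax": 0,"ay": 0,"az": 0},{"claw": -1,"x": -22,"y": -20,"z": 0,"ax": 0,"ay": 0,"az": 0},{"claw": -1,"x": -22,"y": -20,"z": 0,"ax": 0,"ay": 0,"az": 0},{"claw": -1,"x": -22,"y": -20,"z": 0,"ax": 0,"ay": 0,"az": 0},{"claw": -1,"x": -22,"y": -20,"z": 0,"ax": 0,"ay": 0,"az": 0}]}}

```text
clock: 1.77
tool_pos: [0.4996, 0.242, 0.2945]
tool_rot: [0.11, 0.994, -0.002, 0.001]
contact_force: [0.7, 0.5, -0.0]
width: 0.0004
```

```bash
python3 st.py
```

```text
1.7667 [0.4996 0.242  0.2945] [-0.6886  0.2129  0.1915  1.7363 -0.0393  1.1964  0.864 ] [ 0.7186  0.4757 -0.0082] 0.0004468843724118222
[[-0.9759  0.2181  0.0017]
 [ 0.2181  0.9759 -0.0032]
 [-0.0024 -0.0028 -1.    ]]
via [ 23.1514 105.5544  14.1865]
G [-235.8399 -330.7596  236.0123]
Gup [-236.1739 -331.1466   96.0132]
S [   0.468  -281.3739  150.3113]
Sup [   0.2174 -281.6642   45.312 ]
```

Request:
{"name": "play_rows", "arguments": {"series": [{"claw": -1,"x": -20,"y": -28,"z": 4,"ax": 0,"ay": 0,"az": 0},{"claw": -1,"x": -20,"y": -28,"z": 4,"ax": 0,"ay": 0,"az": 0},{"claw": -1,"x": -20,"y": -28,"z": 4,"ax": 0,"ay": 0,"az": 0},{"claw": -1,"x": -20,"y": -28,"z": 4,"ax": 0,"ay": 0,"az": 0},{"claw": -1,"x": -20,"y": -28,"z": 4,"ax": 0,"ay": 0,"az": 0},{"claw": -1,"x": -20,"y": -28,"z": 4,"ax": 0,"ay": 0,"az": 0},{"claw": -1,"x": -20,"y": -28,"z": 4,"ax": 0,"ay": 0,"az": 0},{"claw": -1,"x": -20,"y": -28,"z": 4,"ax": 0,"ay": 0,"az": 0},{"claw": -1,"x": -15,"y": -20,"z": 4,"ax": 0,"ay": 0,"az": 0},{"claw": -1,"x": -10,"y": -10,"z": 4,"ax": 0,"ay": 0,"az": 0}]}}

```text
clock: 2.6
tool_pos: [0.6275, -0.0757, 0.262]
tool_rot: [0.116, 0.993, -0.001, 0.004]
contact_force: [0.0, -0.6, 0.0]
width: 0.0007
```

```bash
python3 st.py
```

```text
2.6 [ 0.6275 -0.0757  0.262 ] [-0.2146  0.3721  0.3615  1.6182 -0.138   1.1678  1.5166] [ 0.0384 -0.5749  0.0444] 0.0006762889095866208
[[-0.9733  0.2295  0.0086]
 [ 0.2295  0.9733 -0.0031]
 [-0.0091 -0.0011 -1.    ]]
via [221.5935 385.0711 -20.3999]
G [-41.0379 -48.525  202.4726]
Gup [-42.3132 -48.677   62.4785]
S [195.2575  -1.7871 115.2657]
Sup [194.301   -1.9011  10.2701]
```

Request:
{"name": "play_rows", "arguments": {"series": [{"claw": -1,"x": -8,"y": -9,"z": 5,"ax": 0,"ay": 0,"az": 0},{"claw": -1,"x": -8,"y": -9,"z": 8,"ax": 0,"ay": 0,"az": 0},{"claw": -1,"x": -8,"y": -9,"z": 12,"ax": 0,"ay": 0,"az": 0},{"claw": -1,"x": -8,"y": -9,"z": 14,"ax": 0,"ay": 0,"az": 0},{"claw": -1,"x": -6,"y": -8,"z": 14,"ax": 0,"ay": 0,"az": 0},{"claw": -1,"x": -2,"y": -4,"z": 14,"ax": 0,"ay": 0,"az": 0},{"claw": -1,"x": 0,"y": 0,"z": 14,"ax": 0,"ay": 0,"az": 0},{"claw": -1,"x": 0,"y": 0,"z": 12,"ax": 0,"ay": 0,"az": 0},{"claw": -1,"x": 0,"y": 0,"z": 10,"ax": 0,"ay": 0,"az": 0},{"claw": -1,"x": 0,"y": 0,"z": 0,"ax": 0,"ay": 0,"az": 0}]}}

```text
clock: 3.43
tool_pos: [0.6559, -0.141, 0.1463]
tool_rot: [0.117, 0.993, -0.001, 0.001]
contact_force: [-1.6, 0.3, -0.6]
width: 0.0003
```

```bash
python3 st.py
python3 - <<'E'
from h import *
for n in("top","side"):
    cv2.imwrite(f"pics/{n}1.png",cv2.resize(cams.snapshot(n)["frame"],(800,600),interpolation=cv2.INTER_CUBIC))
E
```

```text
3.4333 [ 0.6559 -0.141   0.1463] [-0.0898  0.5424  0.3448  1.6402 -0.208   0.9932  1.6593] [-1.5963  0.3453 -0.6461] 0.0002874388973750777
[[-0.9726  0.2324  0.0018]
 [ 0.2324  0.9726 -0.0019]
 [-0.0022 -0.0014 -1.    ]]
via [ 265.4411  441.1707 -134.8964]
G [ 0.0177  8.4212 86.3078]
Gup [ -0.2957   8.2241 -53.6917]
S [237.0426  54.4384   0.7122]
Sup [ 236.8076   54.2906 -104.2874]
```

View pics/side1.png

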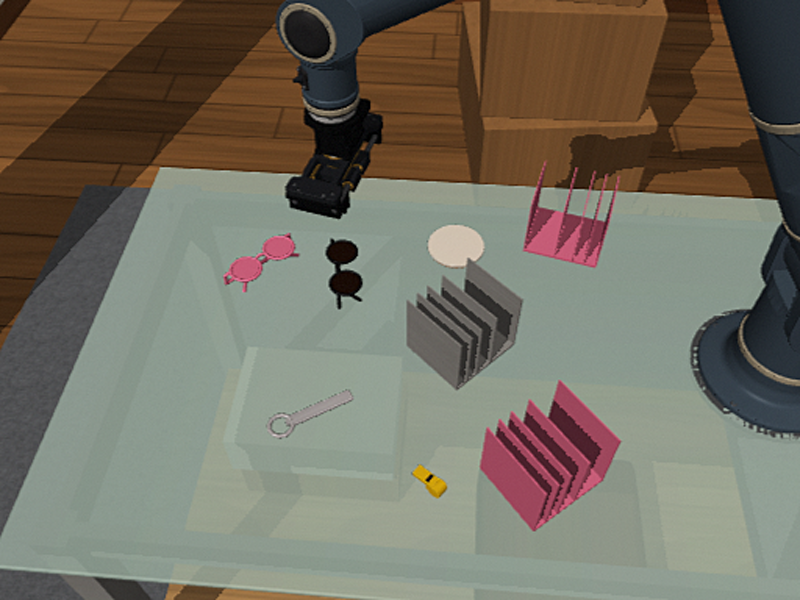

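Run:
```python
from h import *
import pickle
p=monitor.state()["tool_pos"]
for n in("top","side"):
    s=pickle.load(open(n+".pkl","rb"))
    q=cv2.projectPoints(np.array([p,[.658,-.133,.025]]),np.array(s["rvec"],float),np.array(s["tvec"],float),np.array([[s["fx"],0,s["cx"]],[0,s["fy"],s["cy"]],[0,0,1.]]),None)[0]
    print(n,q.reshape(-1,2)*800/512)
```

```text
top [[476.42787452 234.30040052]
 [463.65718575 248.25593008]]
side [[338.92438851 206.87895266]
 [342.82488062 265.46368416]]
```

View pics/top1.png

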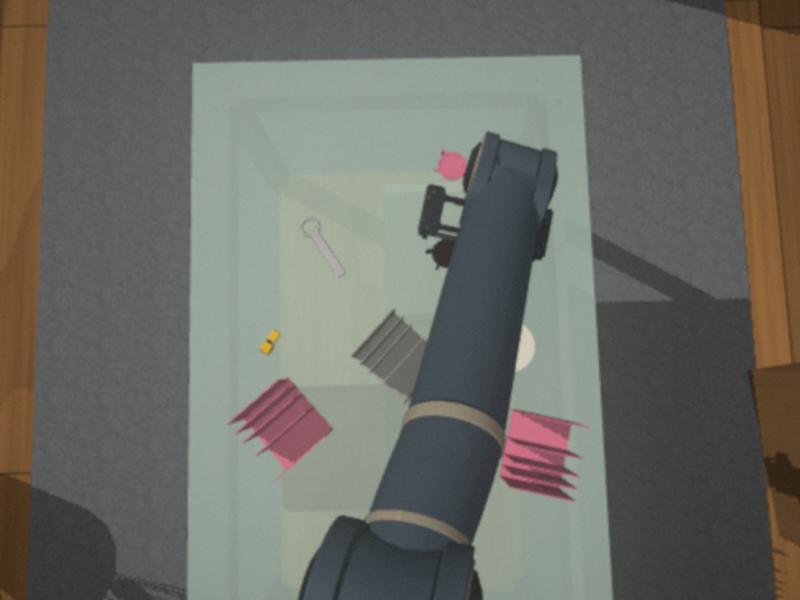

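The side picture shows the hand over the far side of the glasses at (320,205). In the top picture the arm covers part of them, and the hand spans (430,215)-(545,240). Both agree with the projected TCP. I'll descend most of the way, then correct.

Request:
{"name": "play_rows", "arguments": {"series": [{"claw": -1,"x": 0,"y": 4,"z": 6,"ax": 0,"ay": 0,"az": 0},{"claw": -1,"x": 0,"y": 4,"z": 10,"ax": 0,"ay": 0,"az": 0},{"claw": -1,"x": 0,"y": 0,"z": 10,"ax": 0,"ay": 0,"az": 0},{"claw": -1,"x": 0,"y": 0,"z": 10,"ax": 0,"ay": 0,"az": 0},{"claw": -1,"x": 0,"y": 0,"z": 10,"ax": 0,"ay": 0,"az": 0},{"claw": -1,"x": 0,"y": 0,"z": 10,"ax": 0,"ay": 0,"az": 0},{"claw": -1,"x": 0,"y": 0,"z": 8,"ax": 0,"ay": 0,"az": 0},{"claw": -1,"x": 0,"y": 0,"z": 5,"ax": 0,"ay": 0,"az": 0},{"claw": -1,"x": 0,"y": 0,"z": 0,"ax": 0,"ay": 0,"az": 0},{"claw": -1,"x": 0,"y": 0,"z": 0,"ax": 0,"ay": 0,"az": 0}]}}

```text
clock: 4.37
tool_pos: [0.6618, -0.1316, 0.0748]
tool_rot: [0.116, 0.993, -0.001, 0.005]
contact_force: [0.3, 0.1, 0.2]
width: 0.0004
```

```bash
python3 st.py
```

```text
4.3667 [ 0.6618 -0.1316  0.0748] [-0.0839  0.6227  0.3163  1.6877 -0.2412  0.8591  1.6722] [0.3414 0.0696 0.1832] 0.00037107803129458926
[[-0.9731  0.23    0.0102]
 [ 0.2299  0.9732 -0.0024]
 [-0.0105  0.     -0.9999]]
via [ 266.064   431.5119 -208.0112]
G [ 3.5449 -2.2227 14.7242]
Gup [   2.0813   -2.2158 -125.2682]
S [239.7431  44.512  -72.7476]
Sup [ 238.6454   44.5171 -177.7418]
```

Request:
{"name": "play_rows", "arguments": {"series": [{"claw": -1,"x": 2,"y": -1,"z": 5,"ax": 0,"ay": 0,"az": 0},{"claw": -1,"x": 2,"y": -1,"z": 5,"ax": 0,"ay": 0,"az": 0},{"claw": -1,"x": 0,"y": 0,"z": 4,"ax": 0,"ay": 0,"az": 0},{"claw": -1,"x": 0,"y": 0,"z": 0,"ax": 0,"ay": 0,"az": 0},{"claw": -1,"x": 0,"y": 0,"z": 0,"ax": 0,"ay": 0,"az": 0},{"claw": -1,"x": 0,"y": 0,"z": 0,"ax": 0,"ay": 0,"az": 0},{"claw": -1,"x": 0,"y": 0,"z": 0,"ax": 0,"ay": 0,"az": 0},{"claw": -1,"x": 0,"y": 0,"z": 0,"ax": 0,"ay": 0,"az": 0},{"claw": -1,"x": 0,"y": 0,"z": 0,"ax": 0,"ay": 0,"az": 0},{"claw": -1,"x": 0,"y": 0,"z": 0,"ax": 0,"ay": 0,"az": 0}]}}

```text
clock: 5.2
tool_pos: [0.6586, -0.1336, 0.0615]
tool_rot: [0.116, 0.993, -0.001, 0.007]
contact_force: [0.1, -0.5, 0.6]
width: 0.0005
```

```bash
python3 st.py
python3 - <<'E'
from h import *
for n in("side",):
    cv2.imwrite(f"pics/{n}2.png",cv2.resize(cams.snapshot(n)["frame"],(800,600),interpolation=cv2.INTER_CUBIC))
E
```

```text
5.2 [ 0.6586 -0.1336  0.0615] [-0.0774  0.633   0.3107  1.7055 -0.2476  0.8269  1.681 ] [ 0.0521 -0.5288  0.6145] 0.00048302333643094426
[[-0.973   0.2305  0.0144]
 [ 0.2304  0.9731 -0.0031]
 [-0.0147  0.0003 -0.9999]]
via [ 262.5689  434.0883 -222.2407]
G [0.7725 0.4316 1.4946]
Gup [  -1.2847    0.4754 -138.4903]
S [236.6218  47.067  -86.966 ]
Sup [ 235.0788   47.0999 -191.9547]
```

View pics/side2.png

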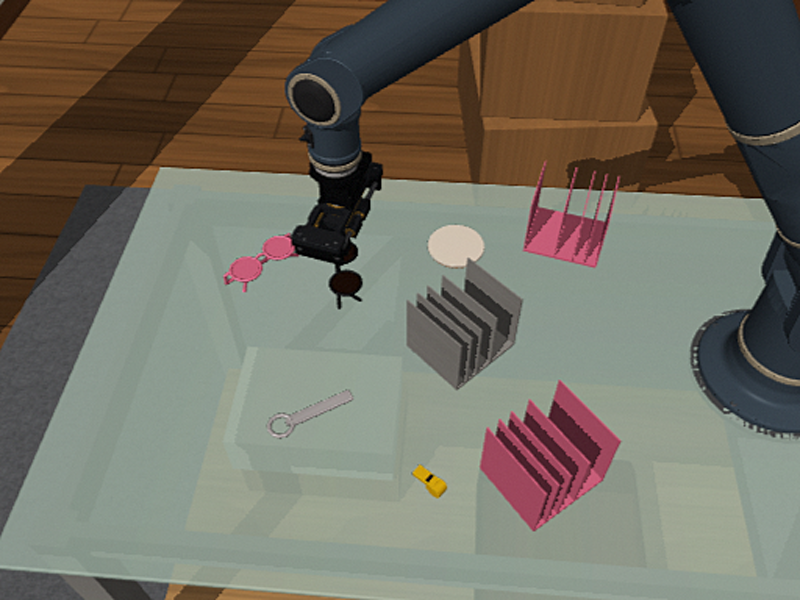

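The fingertips are 36 mm over the glasses' middle, with the hand at (330,235) just above the glasses at (344,268). Nothing has moved. I'll dwell here for over 2 s.

Request:
{"name": "play_rows", "arguments": {"series": [{"claw": -1,"x": 0,"y": 0,"z": 0,"ax": 0,"ay": 0,"az": 0},{"claw": -1,"x": 0,"y": 0,"z": 0,"ax": 0,"ay": 0,"az": 0},{"claw": -1,"x": 0,"y": 0,"z": 0,"ax": 0,"ay": 0,"az": 0},{"claw": -1,"x": 0,"y": 0,"z": 0,"ax": 0,"ay": 0,"az": 0},{"claw": -1,"x": 0,"y": 0,"z": 0,"ax": 0,"ay": 0,"az": 0},{"claw": -1,"x": 0,"y": 0,"z": 0,"ax": 0,"ay": 0,"az": 0},{"claw": -1,"x": 0,"y": 0,"z": 0,"ax": 0,"ay": 0,"az": 0},{"claw": -1,"x": 0,"y": 0,"z": 0,"ax": 0,"ay": 0,"az": 0},{"claw": -1,"x": 0,"y": 0,"z": 0,"ax": 0,"ay": 0,"az": 0},{"claw": -1,"x": 0,"y": 0,"z": 0,"ax": 0,"ay": 0,"az": 0}]}}

```text
clock: 6.08
tool_pos: [0.6588, -0.1336, 0.0617]
tool_rot: [0.116, 0.993, -0.001, 0.007]
contact_force: [-0.2, -0.2, -0.2]
width: 0.0007
```

Request:
{"name": "play_rows", "arguments": {"series": [{"claw": -1,"x": 0,"y": 0,"z": 0,"ax": 0,"ay": 0,"az": 0},{"claw": -1,"x": 0,"y": 0,"z": 0,"ax": 0,"ay": 0,"az": 0},{"claw": -1,"x": 0,"y": 0,"z": 0,"ax": 0,"ay": 0,"az": 0},{"claw": -1,"x": 0,"y": 0,"z": 0,"ax": 0,"ay": 0,"az": 0},{"claw": -1,"x": 0,"y": 0,"z": 0,"ax": 0,"ay": 0,"az": 0},{"claw": -1,"x": 0,"y": 0,"z": 0,"ax": 0,"ay": 0,"az": 0},{"claw": -1,"x": 0,"y": 0,"z": 0,"ax": 0,"ay": 0,"az": 0},{"claw": -1,"x": 0,"y": 0,"z": 0,"ax": 0,"ay": 0,"az": 0},{"claw": -1,"x": 0,"y": 0,"z": 0,"ax": 0,"ay": 0,"az": 0},{"claw": -1,"x": 0,"y": 0,"z": 0,"ax": 0,"ay": 0,"az": 0}]}}

```text
clock: 6.92
tool_pos: [0.6588, -0.1336, 0.0617]
tool_rot: [0.116, 0.993, -0.001, 0.007]
contact_force: [0.0, 0.1, 0.3]
width: 0.0003
```

```bash
python3 st.py
```

```text
6.9167 [ 0.6588 -0.1336  0.0617] [-0.0774  0.6328  0.3107  1.7053 -0.2475  0.8268  1.681 ] [0.0279 0.0854 0.3088] 0.00025868698222229823
[[-0.973   0.2304  0.0147]
 [ 0.2304  0.9731 -0.0031]
 [-0.015   0.0003 -0.9999]]
via [ 262.6062  434.0659 -222.1598]
G [0.9049 0.3887 1.647 ]
Gup [  -1.1959    0.4356 -138.3372]
S [236.7239  47.04   -86.8858]
Sup [ 235.1483   47.0751 -191.874 ]
```

Request:
{"name": "play_rows", "arguments": {"series": [{"claw": -1,"x": 0,"y": 0,"z": -10,"ax": 0,"ay": 0.005,"az": 0},{"claw": -1,"x": 0,"y": 0,"z": -20,"ax": 0,"ay": 0.005,"az": 0},{"claw": -1,"x": 0,"y": 0,"z": -20,"ax": 0,"ay": 0.005,"az": 0},{"claw": -1,"x": 0,"y": 0,"z": -20,"ax": 0,"ay": 0,"az": 0},{"claw": -1,"x": 0,"y": 0,"z": -20,"ax": 0,"ay": 0,"az": 0},{"claw": -1,"x": 0,"y": 0,"z": -20,"ax": 0,"ay": 0,"az": 0},{"claw": -1,"x": 0,"y": 0,"z": -20,"ax": 0,"ay": 0,"az": 0},{"claw": -1,"x": 0,"y": 0,"z": -20,"ax": 0,"ay": 0,"az": 0},{"claw": -1,"x": 10,"y": 2,"z": -20,"ax": 0,"ay": 0,"az": 0},{"claw": -1,"x": 15,"y": 3,"z": -10,"ax": 0,"ay": 0,"az": 0}]}}

```text
clock: 7.75
tool_pos: [0.6349, -0.1243, 0.2531]
tool_rot: [0.117, 0.993, -0.001, -0.002]
contact_force: [0.8, 0.1, 0.2]
width: 0.0003
```

```bash
python3 st.py
```

```text
7.75 [ 0.6349 -0.1243  0.2531] [-0.1394  0.4133  0.3733  1.5826 -0.1571  1.1806  1.6017] [0.753  0.0509 0.2031] 0.0003423338471684151
[[-0.9725  0.2328 -0.0051]
 [ 0.2329  0.9725 -0.0008]
 [ 0.0048 -0.0019 -1.    ]]
via [241.776  429.786  -26.5638]
G [-25.3997  -2.7196 193.0018]
Gup [-24.7299  -2.9919  53.0036]
S [212.2423  43.1401 109.0486]
Sup [212.7447  42.9359   4.05  ]
```

Request:
{"name": "play_rows", "arguments": {"series": [{"claw": -1,"x": 20,"y": 4,"z": 0,"ax": 0,"ay": 0,"az": 0},{"claw": -1,"x": 22,"y": 5,"z": 0,"ax": 0,"ay": 0,"az": 0},{"claw": -1,"x": 22,"y": 5,"z": 0,"ax": 0,"ay": 0,"az": 0},{"claw": -1,"x": 22,"y": 5,"z": 0,"ax": 0,"ay": 0,"az": 0},{"claw": -1,"x": 22,"y": 5,"z": 0,"ax": 0,"ay": 0,"az": 0},{"claw": -1,"x": 22,"y": 5,"z": 0,"ax": 0,"ay": 0,"az": 0},{"claw": -1,"x": 22,"y": 5,"z": 0,"ax": 0,"ay": 0,"az": 0},{"claw": -1,"x": 22,"y": 5,"z": 0,"ax": 0,"ay": 0,"az": 0},{"claw": -1,"x": 18,"y": 3,"z": 0,"ax": 0,"ay": 0,"az": 0},{"claw": -1,"x": 10,"y": 0,"z": 0,"ax": 0,"ay": 0,"az": 0}]}}

```text
clock: 8.58
tool_pos: [0.4415, -0.0351, 0.2649]
tool_rot: [0.119, 0.993, 0.0, 0.006]
contact_force: [0.1, 0.0, -0.3]
width: 0.0003
```

```bash
python3 st.py
```

```text
8.5833 [ 0.4415 -0.0351  0.2649] [-0.3308  0.0255  0.3234  2.0186 -0.0077  1.0872  1.3281] [ 0.0531  0.02   -0.3207] 0.0003054343407814719
[[-0.9716  0.2365  0.0117]
 [ 0.2365  0.9716 -0.0012]
 [-0.0117  0.0016 -0.9999]]
via [ 34.0284 388.0467 -14.8875]
G [-231.123   -44.2503  207.5242]
Gup [-232.7548  -44.0255   67.5339]
S [  5.2776   1.0311 119.8355]
Sup [ 4.0538  1.1997 14.8427]
```

Request:
{"name": "play_rows", "arguments": {"series": [{"claw": -1,"x": 2,"y": 1,"z": 6,"ax": 0,"ay": 0.005,"az": 0},{"claw": -1,"x": 1,"y": 0,"z": 12,"ax": 0,"ay": 0.005,"az": 0},{"claw": -1,"x": 0,"y": 0,"z": 13,"ax": 0,"ay": 0,"az": 0},{"claw": -1,"x": 0,"y": 0,"z": 13,"ax": 0,"ay": 0,"az": 0},{"claw": -1,"x": 0,"y": 0,"z": 13,"ax": 0,"ay": 0,"az": 0},{"claw": -1,"x": 0,"y": 0,"z": 13,"ax": 0,"ay": 0,"az": 0},{"claw": -1,"x": 0,"y": 0,"z": 10,"ax": 0,"ay": 0,"az": 0},{"claw": -1,"x": 0,"y": 0,"z": 5,"ax": 0,"ay": 0,"az": 0},{"claw": -1,"x": 0,"y": 0,"z": 0,"ax": 0,"ay": 0,"az": 0},{"claw": -1,"x": 0,"y": 0,"z": 0,"ax": 0,"ay": 0,"az": 0}]}}

```text
clock: 9.42
tool_pos: [0.4439, -0.0381, 0.1726]
tool_rot: [0.122, 0.992, -0.001, 0.002]
contact_force: [0.7, -0.4, -0.2]
width: 0.0003
```

```bash
python3 st.py
python3 - <<'E'
from h import *
for n in("side",):
    cv2.imwrite(f"pics/{n}3.png",cv2.resize(cams.snapshot(n)["frame"],(800,600),interpolation=cv2.INTER_CUBIC))
E
```

```text
9.4167 [ 0.4439 -0.0381  0.1726] [-0.3076  0.1473  0.3303  2.1283 -0.0598  0.8712  1.3832] [ 0.7201 -0.4173 -0.191 ] 0.00029461094158963
[[-0.97    0.2429  0.0035]
 [ 0.2429  0.97   -0.002 ]
 [-0.0039 -0.0011 -1.    ]]
via [  39.425   390.0023 -107.9874]
G [-230.3309  -39.9071  113.5137]
Gup [-230.8721  -40.0557  -26.4852]
S [ 7.042   3.558  27.5491]
Sup [  6.6361   3.4465 -77.45  ]
```

View pics/side3.png

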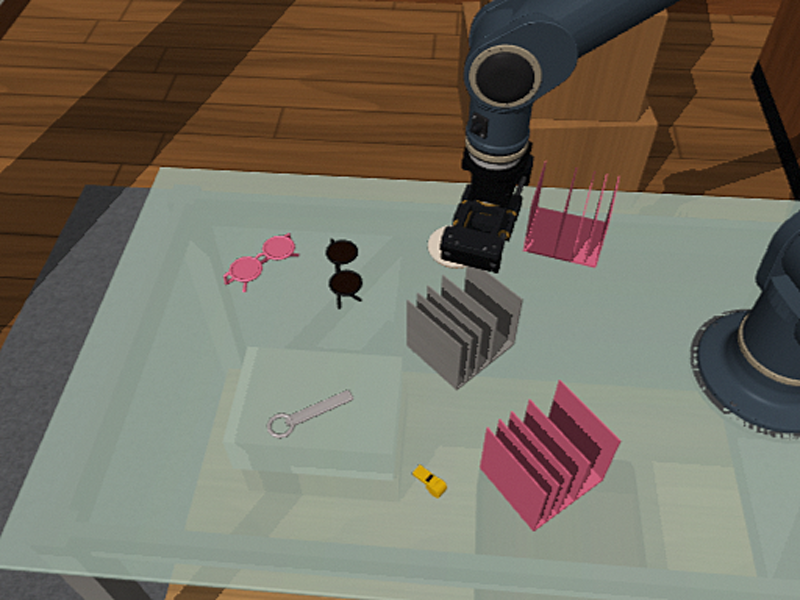

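The hand, at (475,250), is directly above the steel rack's wide slot at (480,290), and everything is in place. Now the last 27 mm with a small x/y correction.

Request:
{"name": "play_rows", "arguments": {"series": [{"claw": -1,"x": 3,"y": 2,"z": 6,"ax": 0,"ay": 0,"az": 0},{"claw": -1,"x": 3,"y": 1,"z": 7,"ax": 0,"ay": 0,"az": 0},{"claw": -1,"x": 1,"y": 0,"z": 7,"ax": 0,"ay": 0,"az": 0},{"claw": -1,"x": 0,"y": 0,"z": 5,"ax": 0,"ay": 0,"az": 0},{"claw": -1,"x": 0,"y": 0,"z": 0,"ax": 0,"ay": 0,"az": 0},{"claw": -1,"x": 0,"y": 0,"z": 0,"ax": 0,"ay": 0,"az": 0},{"claw": -1,"x": 0,"y": 0,"z": 0,"ax": 0,"ay": 0,"az": 0},{"claw": -1,"x": 0,"y": 0,"z": 0,"ax": 0,"ay": 0,"az": 0},{"claw": -1,"x": 0,"y": 0,"z": 0,"ax": 0,"ay": 0,"az": 0},{"claw": -1,"x": 0,"y": 0,"z": 0,"ax": 0,"ay": 0,"az": 0}]}}

```text
clock: 10.3
tool_pos: [0.4392, -0.033, 0.147]
tool_rot: [0.122, 0.992, -0.0, 0.004]
contact_force: [-0.4, 0.4, 0.8]
width: 0.0007
```

```bash
python3 st.py
```

```text
10.3 [ 0.4392 -0.033   0.147 ] [-0.3086  0.1749  0.3226  2.1691 -0.0754  0.7992  1.3872] [-0.3569  0.4475  0.7719] 0.0007075755665077951
[[-0.9701  0.2426  0.0086]
 [ 0.2426  0.9701 -0.0013]
 [-0.0087  0.0009 -1.    ]]
via [  32.754   386.3758 -132.9912]
G [-235.7735  -44.0602   88.9792]
Gup [-236.9886  -43.9403  -51.0155]
S [ 1.1668 -0.3402  1.9569]
Sup [   0.2554   -0.2503 -103.0391]
```

Within 2 mm of the target. I'll dwell here.

Request:
{"name": "play_rows", "arguments": {"series": [{"claw": -1,"x": 0,"y": 0,"z": 0,"ax": 0,"ay": 0,"az": 0},{"claw": -1,"x": 0,"y": 0,"z": 0,"ax": 0,"ay": 0,"az": 0},{"claw": -1,"x": 0,"y": 0,"z": 0,"ax": 0,"ay": 0,"az": 0},{"claw": -1,"x": 0,"y": 0,"z": 0,"ax": 0,"ay": 0,"az": 0},{"claw": -1,"x": 0,"y": 0,"z": 0,"ax": 0,"ay": 0,"az": 0},{"claw": -1,"x": 0,"y": 0,"z": 0,"ax": 0,"ay": 0,"az": 0},{"claw": -1,"x": 0,"y": 0,"z": 0,"ax": 0,"ay": 0,"az": 0},{"claw": -1,"x": 0,"y": 0,"z": 0,"ax": 0,"ay": 0,"az": 0},{"claw": -1,"x": 0,"y": 0,"z": 0,"ax": 0,"ay": 0,"az": 0},{"claw": -1,"x": 0,"y": 0,"z": 0,"ax": 0,"ay": 0,"az": 0}]}}

```text
clock: 11.13
tool_pos: [0.4397, -0.033, 0.1475]
tool_rot: [0.122, 0.992, 0.0, 0.005]
contact_force: [-0.1, -0.2, -0.2]
width: 0.0005
```

Request:
{"name": "play_rows", "arguments": {"series": [{"claw": -1,"x": 0,"y": 0,"z": 0,"ax": 0,"ay": 0,"az": 0},{"claw": -1,"x": 0,"y": 0,"z": 0,"ax": 0,"ay": 0,"az": 0},{"claw": -1,"x": 0,"y": 0,"z": 0,"ax": 0,"ay": 0,"az": 0},{"claw": -1,"x": 0,"y": 0,"z": 0,"ax": 0,"ay": 0,"az": 0},{"claw": -1,"x": 0,"y": 0,"z": 0,"ax": 0,"ay": 0,"az": 0},{"claw": -1,"x": 0,"y": 0,"z": 0,"ax": 0,"ay": 0,"az": 0},{"claw": -1,"x": 0,"y": 0,"z": 0,"ax": 0,"ay": 0,"az": 0},{"claw": -1,"x": 0,"y": 0,"z": 0,"ax": 0,"ay": 0,"az": 0},{"claw": -1,"x": 0,"y": 0,"z": 0,"ax": 0,"ay": 0,"az": 0},{"claw": -1,"x": 0,"y": 0,"z": 0,"ax": 0,"ay": 0,"az": 0}]}}

```text
clock: 11.97
tool_pos: [0.4397, -0.033, 0.1475]
tool_rot: [0.122, 0.992, 0.0, 0.005]
contact_force: [0.2, -0.5, -0.2]
width: 0.0007
```

```bash
python3 st.py|head -1
```

```text
11.9667 [ 0.4397 -0.033   0.1475] [-0.3085  0.1742  0.3226  2.1684 -0.0753  0.7993  1.3872] [ 0.2458 -0.5214 -0.1599] 0.0006825258543029748
```

Request:
{"name": "play_rows", "arguments": {"series": [{"claw": -1,"x": 0,"y": 0,"z": -10,"ax": 0,"ay": 0,"az": 0},{"claw": -1,"x": 0,"y": 0,"z": -18,"ax": 0,"ay": 0,"az": 0},{"claw": -1,"x": 0,"y": 0,"z": -18,"ax": 0,"ay": 0,"az": 0},{"claw": -1,"x": 0,"y": 0,"z": -18,"ax": 0,"ay": 0,"az": 0},{"claw": -1,"x": 0,"y": 0,"z": -18,"ax": 0,"ay": 0,"az": 0},{"claw": -1,"x": 0,"y": 0,"z": -18,"ax": 0,"ay": 0,"az": 0},{"claw": -1,"x": -2,"y": 10,"z": -18,"ax": 0,"ay": 0,"az": 0},{"claw": -1,"x": -5,"y": 20,"z": -10,"ax": 0,"ay": 0,"az": 0},{"claw": -1,"x": -5,"y": 20,"z": -5,"ax": 0,"ay": 0,"az": 0},{"claw": -1,"x": -5,"y": 20,"z": 0,"ax": 0,"ay": 0,"az": 0}]}}

```text
clock: 12.8
tool_pos: [0.4701, 0.0281, 0.2867]
tool_rot: [0.127, 0.992, -0.0, 0.003]
contact_force: [-0.2, -0.7, 0.4]
width: 0.0005
```

Request:
{"name": "play_rows", "arguments": {"series": [{"claw": -1,"x": -5,"y": 20,"z": 0,"ax": 0,"ay": 0,"az": 0},{"claw": -1,"x": -5,"y": 20,"z": 0,"ax": 0,"ay": 0,"az": 0},{"claw": -1,"x": -5,"y": 20,"z": 0,"ax": 0,"ay": 0,"az": 0},{"claw": -1,"x": -5,"y": 20,"z": 0,"ax": 0,"ay": 0,"az": 0},{"claw": -1,"x": -5,"y": 20,"z": 0,"ax": 0,"ay": 0,"az": 0},{"claw": -1,"x": -5,"y": 20,"z": 0,"ax": 0,"ay": 0,"az": 0},{"claw": -1,"x": -5,"y": 20,"z": 0,"ax": 0,"ay": 0,"az": 0},{"claw": -1,"x": 0,"y": 10,"z": 0,"ax": 0,"ay": 0,"az": 0},{"claw": -1,"x": 0,"y": 0,"z": 0,"ax": 0,"ay": 0,"az": 0},{"claw": -1,"x": 0,"y": 0,"z": 0,"ax": 0,"ay": 0,"az": 0}]}}

```text
clock: 13.63
tool_pos: [0.5451, 0.1751, 0.2868]
tool_rot: [0.125, 0.992, 0.0, 0.003]
contact_force: [0.1, -0.3, 0.5]
width: 0.0006
```

```bash
python3 st.py|head -1
python3 - <<'E'
from h import *
import pickle
p=monitor.state()["tool_pos"]+[0,0,.019]
print(np.linalg.norm(p-[.658,-.133,.025]),np.linalg.norm(p-[.438,-.033,.11]))
for n in("top","side"):
    s=cams.snapshot(n);a=pickle.load(open(n+".pkl","rb"))
    d=(np.abs(s["frame"].astype(int)-a["frame"]).max(2)>40).astype(np.uint8)
    print(n,[x.tolist() for x in cv2.connectedComponentsWithStats(d)[2][1:] if x[4]>8])
    cv2.imwrite(f"pics/{n}4.png",cv2.resize(s["frame"],(800,600),interpolation=cv2.INTER_CUBIC))
E
```

```text
13.6333 [0.5451 0.1751 0.2868] [-0.5419  0.2452  0.1919  1.7135 -0.0472  1.1813  0.9824] [ 0.1073 -0.325   0.5209] 0.0006211862430981337
0.43181284470267395 0.3050952897757575
top [[120, 129, 90, 255, 15378], [86, 146, 4, 22, 44], [89, 169, 6, 11, 34], [93, 189, 3, 8, 11]]
side [[207, 0, 214, 228, 17129], [482, 133, 30, 57, 435], [335, 135, 36, 32, 483], [505, 157, 7, 12, 37], [507, 171, 5, 12, 20], [309, 173, 25, 29, 280], [494, 179, 15, 17, 97], [302, 192, 13, 10, 35]]
```

View pics/side4.png

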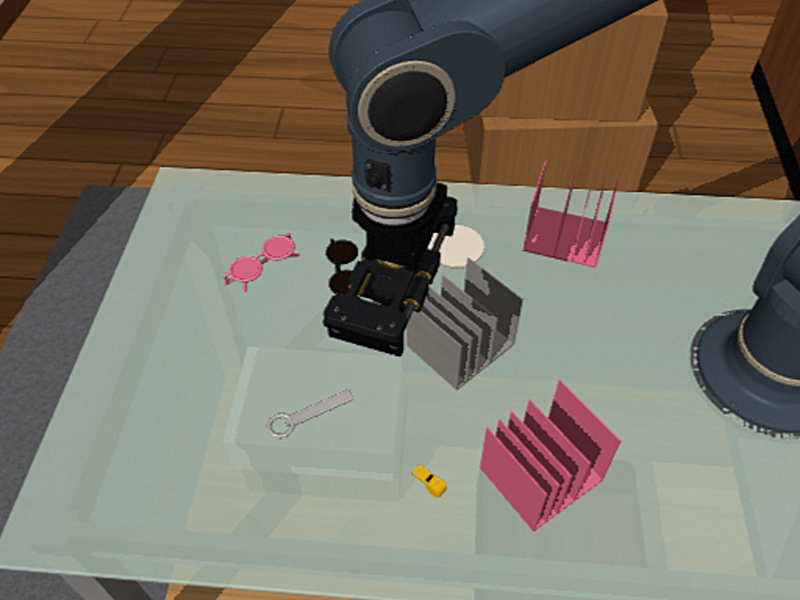

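View pics/top4.png

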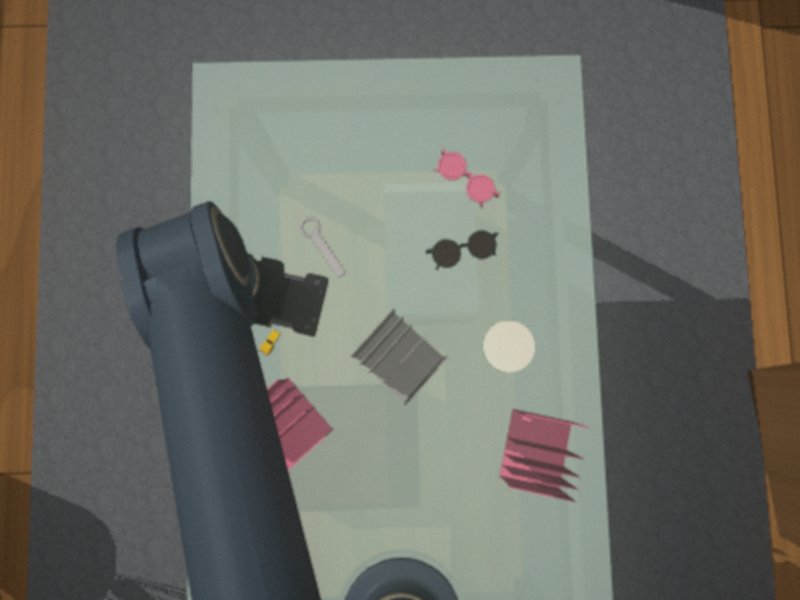

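The final views show all five things at their original pixels: glasses top (465,249), rack (400,355), coaster (509,346), opener (323,247) and whistle (270,342). The only changes are the arm and its shadows, and the hand is 0.31 m or more from both targets.

```bash
python3 -c "
from station import env
print(env.finish_job())"
```

```text
the job is handed in; nothing more can be done
None
```

I pointed at the black sunglasses, then at the stainless rack's 50 mm slot, then drew the hand back and handed the job in. No verdict was reported.

| Pointing | Fingertip height above the point | Offset from my measured middle | Dwell |
|---|---|---|---|
| Sunglasses | about 37 mm | about 1 mm | about 2.2 s |
| Widest slot | about 37 mm | about 2 mm | about 2.2 s |

- **Position check:** the two cameras agreed to about 2 mm on both points.
- **Hand clear:** the hand ended 0.43 m from the sunglasses and 0.31 m from the slot, at about 13.6 s on the clock.
- **Nothing moved:** comparing the final pictures with the first ones showed only the arm and its shadows. All five things were at their original pixels in the top view.
- **Contact force:** the readings stayed within noise except for one peak of about 1.6 N, just after a fast move while the tool was still 12 cm above the sunglasses.
- **What I could not check directly:** the gripper body hid the fingertips in the side pictures, so tip positions come from the robot's own readings.
- **Failed call:** my first move call was refused because the turn values were missing; nothing moved, and I re-sent it.

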